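Find the concealed catch and pop the supply drawer

ROBOT

A 6-joint arm with a two-finger parallel gripper is mounted at the origin on a cart in front of the work surface, level with it; the furniture and walls round the work are solid. World frame = base frame: x ahead of the robot, y to its left, z up, the work surface at z = 0. Lengths are in m, angles in rad, forces in N, time in s.
With the tool pointing down it reaches from about 0.3 to 0.875 m from the base axis. Payload 6.4 kg.
Tool frame: the origin (TCP) lies midway between the tips of the shut fingers; the grasp point (between the pads) lies 19 mm behind it; z points along the fingers, y is the line along which they close (so a half turn about z gives the same grasp; the last joint's range is limited). The gripper opens to 88 mm and grips with 3 to 60 N. Pads are 18 mm wide; open, the fingers measure 123 mm over their backs; the gripper's body (75 mm by 187 mm) begins 45 mm behind the grasp point.
Start: joints at [-1.421, 0.181, 1.607, -0, 1.354, -0.206], TCP at [0.2, -0.539, 0.239] pointing down, gripper open.
Joint ranges: [-2.99, 2.99], [-0.89, 2.07], [0.3, 2.58], [-1.14, 4.28], [0, 2.63], [-3.12, 3.12]. Speed limits (rad/s): [2.57, 2.57, 3.01, 3.14, 3.14, 3.14].

INTERFACE

Orientations are given as a unit quaternion [x, y, z, w].
In Python, from workcell import env gives the robot as it stands.
- The arm moves only by the tool send_rows, never from a script. Its argument "increments" is a list of rows, each an object with "dp": the shift along the tool's x, y, z in cm, a list of three; "twist": the turn about the tool's z in degrees; "claw": the closure, from 0 (fully open) to 1 (shut). A call has 1 to 5 rows; each row shifts and turns the commanded pose from where the row before left it, along the tool's axes as they then stand; what a row does not reach is not made up. A row lasts 1/12 s, in which the tool goes at most 41.7 mm and 7.16 degrees, less where a joint would pass 70% of its speed; a pose out of reach is approached as far as the arm can. A call with a gripper value outside its range is refused whole. The fingers move at their own pace and stop on an object; "newtons" is the grip in N (left out, the last holds). Time passes only in rows, so rows that do not move let the fingers close. It gives the time, the measured TCP pose, the force, the opening and the grip force at its end, in the units of the state.
- env.state(): the state, without advancing time (a new reading comes with each control period).
- env.grab_frame(name): name is "scene" or "top" or "wrist"; returns (picture, depth): 400x640x3 uint8, red, green, blue; 400x640 float32, m along the optical axis (not along the pixel's ray), 0 where there is no reading.
- env.camera_info(name): a dict with "fx", "fy", "cx", "cy" (pixels), "xyz" and "rotation" of the camera in the world. Camera axes: x right, y down, z forward; pixel columns grow to the right and rows downward; lengths in m; the calibration is good to about 2 mm. A picture is of the moment at which its call begins: read the wrist's pose just before it. camera_info takes no time and is no camera call; for the wrist camera it gives the pose at the moment of the call.
- env.finish_job(): hands the job in; it is judged then, once.
The state is a dict: "clock": time; "q": joint angles; "joint_velocities": joint speeds; "effort": joint torques, N m; "tool_pos": TCP position; "eef_rot": TCP orientation; "contact_force": force on the tool from outside, world axes, zero at the start; "moment": the same for the moment, N m; "width": finger opening in m; "grip_force": force on a finger pad.
Only numpy, scipy, OpenCV 4.12 (cv2) and the standard library are available. Lean on these libraries where they do the work, as an engineer would, in place of code of your own. Each camera call takes 0.05 s, during which the arm holds its last target. There are 200 camera calls.

TASK

The supply drawer of the grey unit on the packing table is held by a concealed catch. Feel gently across the flat panel on the unit's top for the flush push plate, press it in with your fingertips so that the drawer springs right out, then let go and move clear. Pick nothing up: the box of staples stays in the drawer, and the tape measure, stapler and carton stay where they are.

Things in the scene. Friction and masses are not known exactly. Their poses are not given: they have to be found in the camera images.
- unit: Grey box-shaped supply unit fixed to the table, 140 deep (its x), 300 long (its y), 62 mm high. Origin: centre of its underside, at table height; x runs from its drawer front (facing the robot) to its back, y along its length, z up. A bezel on its top, 62 mm above the table, frames a flat metal panel.
- panel_mid (a point): Centre of the flat metal panel's surface, 58 mm above the table, in the unit's middle; axes as the unit's. The panel shows 104 (x) by 180 mm (y). The push plate is in it, on its lengthwise centre line (x = 0), centred anywhere up to 50 mm either side of this point along y, different every time: find it by feel or by eye. The panel round it does not give.
- release (a joint): Travel of the concealed catch's push plate, m: 0 at rest, 0.005 fully in, straight down; springs back. A 42 (unit x) by 56 mm (unit y) rectangle of the panel's own metal in a 46 by 60 mm opening, its face 1.5 mm below the panel's: only a narrow seam shows. It gives at 1.2 N, rising to 4.2 N fully in (plus some friction), and frees the drawer from about 3.5 mm.
- drawer (a joint): How far the sprung drawer has come out, m: 0 shut, 0.06 fully out. It comes out along unit -x by itself within about a second while the catch is pressed, and stays out. Its front, 188 long and 38 mm high, fills the unit's side facing the robot; no handle.
- staple_box: Small card box of staples, 34 x 58 x 22 mm, lying in the drawer (drawer floor 12 mm above the table); origin at the centre of its underside.
- tape_measure: Bystander: tape measure lying on its side, 62 x 71 x 42 mm, beyond the unit's +y end; origin at the centre of its underside.
- stapler: Bystander: grey desk stapler, 36 x 150 x 54 mm, long side along its y, beyond the unit's -y end; origin at the centre of its underside.
- parcel: Bystander: small taped carton, 66 x 128 x 48 mm, long side along its y, behind the unit; origin at the centre of its underside.

How it is judged:
By the outcome, as a careful person would: the job done as asked, in the order asked, and still so for the second after the job is handed in, with the robot touching nothing.
It also fails if it takes over 51 s, if anything falls off the work surface, if the arm or the gripper's body presses on something with over 40 N, if the wrist force passes 120 N, or if a joint passes its speed limit or range.

## Working session

There is one attempt and no reset: what is moved stays moved. The work goes in short steps, Python scripts to look and compute and a tool call to move; the robot and the scene stay as the last step left them, time stands still between calls to the robot, and variables do not carry over. Pictures are saved under pics/ and viewed, at most 10 in all, crops included, and the job is handed in when it is done.

Besides the shell and the picture viewer there is one more tool, called in YAML: its name, and indented under it one key for each argument. send_rows: Moves the arm, as the interface text tells. Its arguments: {"type":"object","properties":{"increments":{"type":"array","items":{"type":"object","properties":{"dp":{"type":"array","items":{"type":"number"}},"twist":{"type":"number"},"claw":{"type":"number"}}}},"newtons":{"type":"number"}},"required":["increments"]}

```bash
mkdir -p pics
python3 - <<'E'
from workcell import env
import cv2,numpy as np
s=env.state();print(s)
for n in("scene","top"):
    im,d=env.grab_frame(n);np.savez(f"{n}.npz",im=im,d=d)
    cv2.imwrite(f"pics/{n}1.png",im[:,:,::-1]);print(n,env.camera_info(n))
E
```

```text
{'clock': 0.0, 'q': array([-1.42131237e+00,  1.81538826e-01,  1.60800365e+00,  4.21419096e-05,
        1.35377222e+00, -2.06294782e-01]), 'joint_velocities': array([ 0.00021325, -0.00039233, -0.00107662,  0.00046045, -0.00097189,
        0.00049634]), 'effort': array([-2.60836117e-03, -4.33873844e+01, -3.41859591e+01,  7.00010941e-02,
        3.85083840e-02, -1.10362625e-04]), 'tool_pos': array([ 0.20023565, -0.5384474 ,  0.23781348]), 'eef_rot': array([ 9.84219807e-01,  1.76948096e-01,  4.50188779e-05, -8.60090727e-04]), 'contact_force': array([-0.12297307, -0.0090243 , -0.4320228 ]), 'moment': array([ 0.02723719, -0.01418733, -0.02598422]), 'grip_force': 0.0, 'width': 0.08806757147239062}
scene {'fx': 470.5789350191575, 'fy': 470.5789350191575, 'cx': 325.65333305251625, 'cy': 202.4805786736135, 'xyz': array([-0.18487948,  0.78645786,  0.87987332]), 'rotation': array([-0.34266219,  0.82752696, -0.40584265,  0.18186121])}
top {'fx': 491.83674369612015, 'fy': 491.83674369612015, 'cx': 317.01896300800644, 'cy': 199.36826147961654, 'xyz': array([0.36249363, 0.07850908, 1.23556465]), 'rotation': array([ 0.71105609, -0.69704896,  0.06926997, -0.06102184])}
```

View pics/top1.png

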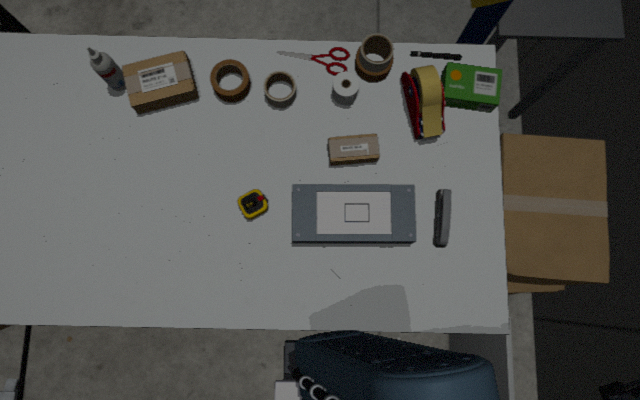

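View pics/scene1.png

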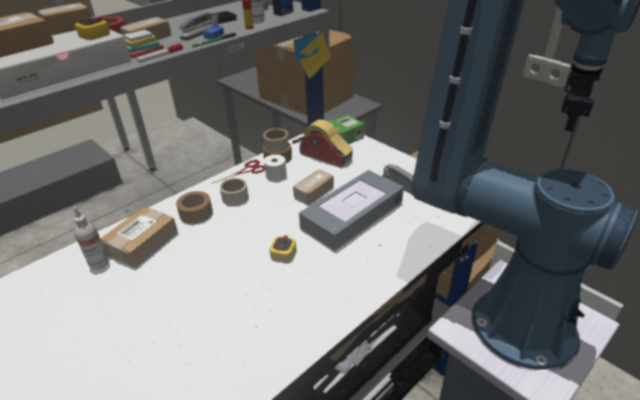

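The top view shows the unit's dark body at about (292–416, 184–242), the light panel at (316–392, 192–234), and a seam rectangle at about (345–369, 204–222). The scene view shows the same rectangle on the panel. Next I'll measure these.

```bash
cat > h.py <<'E'
import numpy as np,cv2
from scipy.spatial.transform import Rotation as R
def ray(ci,uv,z):
    uv=np.atleast_2d(uv).astype(float)
    d=np.c_[(uv[:,0]-ci['cx'])/ci['fx'],(uv[:,1]-ci['cy'])/ci['fy'],np.ones(len(uv))]
    d=R.from_quat(ci['rotation']).apply(d)
    return ci['xyz']+d*((z-ci['xyz'][2])/d[:,2])[:,None]
E
python3 - <<'E'
from workcell import env
from h import *
f=np.load('top.npz');ci=env.camera_info('top');im=f['im']
g=cv2.cvtColor(im,cv2.COLOR_RGB2GRAY)
def rep(m,z,off,tag):
    n,l,st,c=cv2.connectedComponentsWithStats(m.astype(np.uint8))
    for i in range(1,n):
        if st[i,4]<30: continue
        p=np.argwhere(l==i)[:,::-1]+np.array(off)
        w=ray(ci,p,z)[:,:2].astype(np.float32)
        print(tag,st[i].tolist(),cv2.minAreaRect(w))
roi=g[175:250,280:425]; rep(roi<150,.062,(280,175),'unit')
print(g[213,310:398]); print(g[190:238,352])
sub=g[196:230,322:388]; rep(sub<0.75*np.median(sub),.058,(322,196),'seam')
roi=g[188:238,312:396]; rep(roi>150,.058,(312,188),'panel')
E
```

```text
unit [0, 0, 145, 75, 10875] ((0.5535225868225098, -0.02016580104827881), (0.18155628442764282, 0.3535434603691101), 1.2521333694458008)
[ 75  73  69  73  74  74  93 119 128 130 132 131 131 131 130 132 131 130
 131 131 130 131 131 131 133 130 131 129 130 132 129 133 130 130 106 104
 133 130 132 132 131 130 134 129 133 132 131 131 130 130 129 133 130 131
 131 130 133 130 102 100 128 130 132 132 131 129 130 130 131 128 130 131
 131 130 133 131 130 131 129 128 112  83  73  71  78  72  74  72]
[ 72  78 131 133 131 132 131 132 131 132 132 133 128  83  86 132 134 129
 131 133 131 132 132 134 130 131 130 132 130 133 123  71 113 130 131 128
 131 128 131 133 132 132 130 123  75  70  74  74]
seam [23, 7, 24, 7, 53] ((0.5686522722244263, -0.02951822429895401), (0.05605998635292053, 0.014816283248364925), 89.97818756103516)
```

Run:
```python
from workcell import env
from h import *
f=np.load('top.npz');ci=env.camera_info('top');g=cv2.cvtColor(f['im'],cv2.COLOR_RGB2GRAY)
def rep(m,z,off,tag):
    n,l,st,c=cv2.connectedComponentsWithStats(m.astype(np.uint8))
    for i in range(1,n):
        if st[i,4]<30: continue
        p=np.argwhere(l==i)[:,::-1]+np.array(off)
        print(tag,st[i].tolist(),cv2.minAreaRect(ray(ci,p,z)[:,:2].astype(np.float32)))
rep(g[175:250,280:425]<95,.062,(280,175),'unit')
rep(g[196:230,322:388]<122,.058,(322,196),'seam')
rep(g[188:238,312:396]>=108,.058,(312,188),'panel')
```

```text
unit [11, 9, 125, 64, 4630] ((0.5448960065841675, -0.021476522088050842), (0.15402160584926605, 0.29954013228416443), 1.1364890336990356)
unit [65, 28, 24, 7, 52] ((0.5679519176483154, -0.029151270166039467), (0.05586956441402435, 0.01476591918617487), 89.97818756103516)
seam [22, 7, 26, 20, 175] ((0.5521353483200073, -0.029737234115600586), (0.04667958617210388, 0.061476606875658035), 1.175937294960022)
panel [5, 4, 75, 42, 2966] ((0.5523418188095093, -0.022948220372200012), (0.10079135000705719, 0.17855632305145264), 1.1584886312484741)
```

The sizes match: the panel is 101 × 179 mm and the seam 47 × 61 mm. The plate is centred near (0.552, −0.030). I'll close the fingers on the way over.

send_rows:
  increments:
    - {"dp": [2.535,-1.767,0],"twist": 0,"claw": 1}
    - {"dp": [2.535,-1.767,0],"twist": 0,"claw": 1}
    - {"dp": [2.535,-1.767,0],"twist": 0,"claw": 1}
    - {"dp": [2.535,-1.767,0],"twist": 0,"claw": 1}
    - {"dp": [2.535,-1.767,0],"twist": 0,"claw": 1}
  newtons: 10

```text
clock: 0.52
tool_pos: [0.2888, -0.4105, 0.2382]
eef_rot: [0.984, 0.177, -0.0, -0.0]
contact_force: [0.6, -0.1, -0.4]
width: 0.0567
grip_force: 0.0
```

send_rows:
  increments:
    - {"dp": [2.535,-1.767,0],"twist": 0,"claw": 1}
    - {"dp": [2.535,-1.767,0],"twist": 0,"claw": 1}
    - {"dp": [2.535,-1.767,0],"twist": 0,"claw": 1}
    - {"dp": [2.535,-1.767,0],"twist": 0,"claw": 1}
    - {"dp": [2.535,-1.767,0],"twist": 0,"claw": 1}

```text
clock: 0.93
tool_pos: [0.3768, -0.2835, 0.2385]
eef_rot: [0.984, 0.177, -0.0, -0.0]
contact_force: [0.5, -0.6, 0.2]
width: 0.0235
grip_force: 0.0
```

send_rows:
  increments:
    - {"dp": [2.535,-1.767,0],"twist": 0,"claw": 1}
    - {"dp": [2.535,-1.767,0],"twist": 0,"claw": 1}
    - {"dp": [2.535,-1.767,0],"twist": 0,"claw": 1}
    - {"dp": [2.535,-1.767,0],"twist": 0,"claw": 1}
    - {"dp": [2.535,-1.767,0],"twist": 0,"claw": 1}

```text
clock: 1.35
tool_pos: [0.4648, -0.1565, 0.2385]
eef_rot: [0.984, 0.177, -0.0, -0.0]
contact_force: [0.8, -0.9, -0.5]
width: 0.0005
grip_force: 0.0
```

send_rows:
  increments:
    - {"dp": [2.535,-1.767,0],"twist": 0,"claw": 1}
    - {"dp": [2.535,-1.767,0],"twist": 0,"claw": 1}
    - {"dp": [2.535,-1.767,0],"twist": 0,"claw": 1}
    - {"dp": [2.535,-1.767,0],"twist": 0,"claw": 1}
    - {"dp": [2.535,-1.767,0],"twist": 0,"claw": 1}

```text
clock: 1.77
tool_pos: [0.5529, -0.0295, 0.2383]
eef_rot: [0.984, 0.177, -0.0, -0.0]
contact_force: [0.1, -0.2, -0.5]
width: 0.0004
grip_force: 0.0
```

send_rows:
  increments:
    - {"dp": [0,0,0],"twist": 0,"claw": 1}
    - {"dp": [0,0,0],"twist": 0,"claw": 1}
    - {"dp": [0,0,0],"twist": 0,"claw": 1}

```text
clock: 2.02
tool_pos: [0.5519, -0.0313, 0.2382]
eef_rot: [0.984, 0.177, -0.001, -0.0]
contact_force: [0.3, -0.4, 0.4]
width: 0.0003
grip_force: 0.0
```

send_rows:
  increments:
    - {"dp": [0,0,3],"twist": 0,"claw": 1}
    - {"dp": [0,0,3],"twist": 0,"claw": 1}
    - {"dp": [0,0,3],"twist": 0,"claw": 1}
    - {"dp": [0,0,3],"twist": 0,"claw": 1}
    - {"dp": [0,0,3],"twist": 0,"claw": 1}

```text
clock: 2.43
tool_pos: [0.5517, -0.0326, 0.0876]
eef_rot: [0.984, 0.176, 0.0, 0.0]
contact_force: [-0.2, 0.3, -0.6]
width: 0.0005
grip_force: 0.0
```

send_rows:
  increments:
    - {"dp": [0,0,1],"twist": 0,"claw": 1}
    - {"dp": [0,0,0.6],"twist": 0,"claw": 1}
    - {"dp": [0,0,0.4],"twist": 0,"claw": 1}
    - {"dp": [0,0,0],"twist": 0,"claw": 1}
    - {"dp": [0,0,0],"twist": 0,"claw": 1}

```text
clock: 2.85
tool_pos: [0.5536, -0.0317, 0.0703]
eef_rot: [0.984, 0.177, 0.001, 0.001]
contact_force: [0.3, 0.4, 0.2]
width: 0.0008
grip_force: 0.0
```

Run:
```python
from workcell import env
s=env.state();print(s['tool_pos'],s['contact_force'],s['moment'])
```

```text
[ 0.55357525 -0.03168974  0.07030468] [0.29979853 0.41786897 0.19701541] [-0.01417108  0.05423927  0.05721087]
```

send_rows:
  increments:
    - {"dp": [0,0,0.3],"twist": 0,"claw": 1}
    - {"dp": [0,0,0.3],"twist": 0,"claw": 1}
    - {"dp": [0,0,0.3],"twist": 0,"claw": 1}
    - {"dp": [0,0,0],"twist": 0,"claw": 1}

```text
clock: 3.18
tool_pos: [0.5522, -0.031, 0.0594]
eef_rot: [0.984, 0.177, -0.0, -0.0]
contact_force: [-0.5, 1.0, 0.7]
width: 0.0008
grip_force: 0.0
```

send_rows:
  increments:
    - {"dp": [0,0,0.15],"twist": 0,"claw": 1}
    - {"dp": [0,0,0],"twist": 0,"claw": 1}

```text
clock: 3.35
tool_pos: [0.5523, -0.031, 0.058]
eef_rot: [0.984, 0.177, -0.0, -0.0]
contact_force: [-0.5, -0.2, -0.2]
width: 0.0003
grip_force: 0.0
```

send_rows:
  increments:
    - {"dp": [0,0,0.15],"twist": 0,"claw": 1}
    - {"dp": [0,0,0],"twist": 0,"claw": 1}

```text
clock: 3.52
tool_pos: [0.5527, -0.0311, 0.0567]
eef_rot: [0.984, 0.177, 0.0, 0.0]
contact_force: [0.2, -0.3, 0.7]
width: 0.0004
grip_force: 0.4
```

send_rows:
  increments:
    - {"dp": [0,0,0.15],"twist": 0,"claw": 1}
    - {"dp": [0,0,0],"twist": 0,"claw": 1}

```text
clock: 3.68
tool_pos: [0.5527, -0.0311, 0.0553]
eef_rot: [0.984, 0.177, 0.0, 0.0]
contact_force: [-0.4, 1.0, 2.5]
width: 0.0005
grip_force: 1.2
```

The plate is giving at 2.5 N, already below the panel surface. I'll press further.

send_rows:
  increments:
    - {"dp": [0,0,0.15],"twist": 0,"claw": 1}
    - {"dp": [0,0,0],"twist": 0,"claw": 1}

```text
clock: 3.85
tool_pos: [0.5527, -0.0311, 0.0538]
eef_rot: [0.984, 0.177, 0.0, 0.0]
contact_force: [0.1, -0.3, 2.3]
width: 0.0007
grip_force: 1.4
```

send_rows:
  increments:
    - {"dp": [0,0,0.15],"twist": 0,"claw": 1}
    - {"dp": [0,0,0],"twist": 0,"claw": 1}

```text
clock: 4.02
tool_pos: [0.5527, -0.0311, 0.0522]
eef_rot: [0.984, 0.177, 0.0, 0.0]
contact_force: [-0.3, 0.3, 3.7]
width: 0.0009
grip_force: 1.8
```

send_rows:
  increments:
    - {"dp": [0,0,0.1],"twist": 0,"claw": 1}
    - {"dp": [0,0,0],"twist": 0,"claw": 1}
    - {"dp": [0,0,0],"twist": 0,"claw": 1}
    - {"dp": [0,0,0],"twist": 0,"claw": 1}
    - {"dp": [0,0,0],"twist": 0,"claw": 1}

```text
clock: 4.43
tool_pos: [0.5527, -0.0311, 0.0518]
eef_rot: [0.984, 0.177, 0.0, 0.0]
contact_force: [-2.1, 0.3, 8.0]
width: 0.0002
grip_force: 4.0
```

send_rows:
  increments:
    - {"dp": [0,0,0],"twist": 0,"claw": 1}
    - {"dp": [0,0,0],"twist": 0,"claw": 1}
    - {"dp": [0,0,0],"twist": 0,"claw": 1}
    - {"dp": [0,0,0],"twist": 0,"claw": 1}
    - {"dp": [0,0,0],"twist": 0,"claw": 1}

```text
clock: 4.85
tool_pos: [0.5527, -0.0311, 0.0519]
eef_rot: [0.984, 0.177, 0.0, 0.0]
contact_force: [-1.6, 0.8, 8.3]
width: 0.0002
grip_force: 4.0
```

Run:
```python
from workcell import env
import cv2
im,d=env.grab_frame("scene");cv2.imwrite("pics/s2.png",cv2.resize(im[150:270,260:440],None,fx=4,fy=4)[:,:,::-1])
```

```text
(no output)
```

View pics/s2.png

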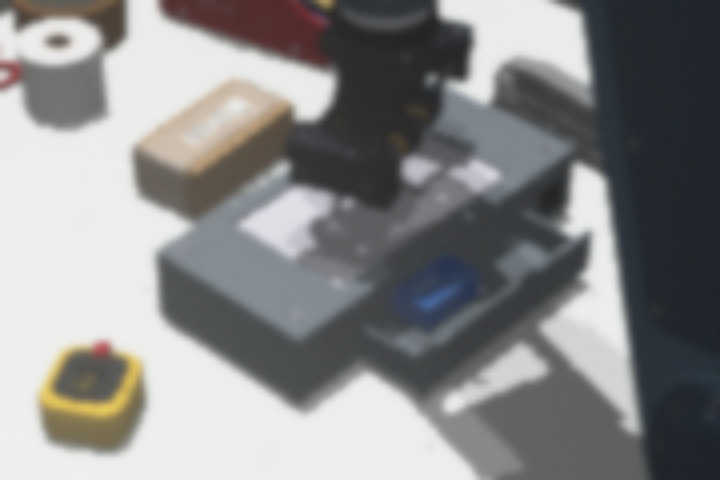

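The view shows the drawer sprung out, with its front corner at about (590, 235) in the crop and the blue staple box inside. I'll hold a moment longer, then lift clear.

send_rows:
  increments:
    - {"dp": [0,0,0],"twist": 0,"claw": 1}
    - {"dp": [0,0,0],"twist": 0,"claw": 1}
    - {"dp": [0,0,0],"twist": 0,"claw": 1}
    - {"dp": [0,0,0],"twist": 0,"claw": 1}
    - {"dp": [0,0,0],"twist": 0,"claw": 1}

```text
clock: 5.32
tool_pos: [0.5527, -0.0312, 0.0518]
eef_rot: [0.984, 0.177, 0.0, 0.0]
contact_force: [-1.7, 0.7, 8.8]
width: 0.0003
grip_force: 4.0
```

send_rows:
  increments:
    - {"dp": [0,0,-0.3],"twist": 0,"claw": 1}
    - {"dp": [0,0,-0.6],"twist": 0,"claw": 1}
    - {"dp": [0,0,-1.5],"twist": 0,"claw": 1}
    - {"dp": [0,0,-3],"twist": 0,"claw": 1}
    - {"dp": [0,0,-3],"twist": 0,"claw": 1}

```text
clock: 5.73
tool_pos: [0.5508, -0.0308, 0.1347]
eef_rot: [0.984, 0.177, -0.002, -0.001]
contact_force: [0.8, -0.6, -0.1]
width: 0.0006
grip_force: 0.0
```

send_rows:
  increments:
    - {"dp": [0,0,-3],"twist": 0,"claw": 1}
    - {"dp": [0,0,-3],"twist": 0,"claw": 1}
    - {"dp": [0,0,-3],"twist": 0,"claw": 1}
    - {"dp": [-2.5,1.8,0],"twist": 0,"claw": 1}
    - {"dp": [-2.5,1.8,0],"twist": 0,"claw": 1}

```text
clock: 6.15
tool_pos: [0.519, -0.0823, 0.2277]
eef_rot: [0.984, 0.178, 0.002, 0.001]
contact_force: [0.7, -0.4, -0.1]
width: 0.0009
grip_force: 0.0
```

send_rows:
  increments:
    - {"dp": [-2.5,1.8,0],"twist": 0,"claw": 1}
    - {"dp": [-2.5,1.8,0],"twist": 0,"claw": 1}
    - {"dp": [-2.5,1.8,0],"twist": 0,"claw": 1}
    - {"dp": [-2.5,1.8,0],"twist": 0,"claw": 1}
    - {"dp": [-2.5,1.8,0],"twist": 0,"claw": 1}

```text
clock: 6.57
tool_pos: [0.4309, -0.2109, 0.2251]
eef_rot: [0.984, 0.177, -0.0, -0.0]
contact_force: [0.6, 0.3, 0.4]
width: 0.0002
grip_force: 0.0
```

send_rows:
  increments:
    - {"dp": [-2.5,1.8,0],"twist": 0,"claw": 1}
    - {"dp": [-2.5,1.8,0],"twist": 0,"claw": 1}
    - {"dp": [0,0,0],"twist": 0,"claw": 1}
    - {"dp": [0,0,0],"twist": 0,"claw": 1}
    - {"dp": [0,0,0],"twist": 0,"claw": 1}

```text
clock: 6.98
tool_pos: [0.3979, -0.2609, 0.225]
eef_rot: [0.984, 0.177, -0.0, -0.0]
contact_force: [0.5, 1.4, -0.6]
width: 0.0006
grip_force: 0.0
```

Run:
```python
from workcell import env
import cv2
im,d=env.grab_frame("top");cv2.imwrite("pics/t3.png",cv2.resize(im[110:290,220:470],None,fx=3,fy=3)[:,:,::-1])
```

```text
(no output)
```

View pics/t3.png

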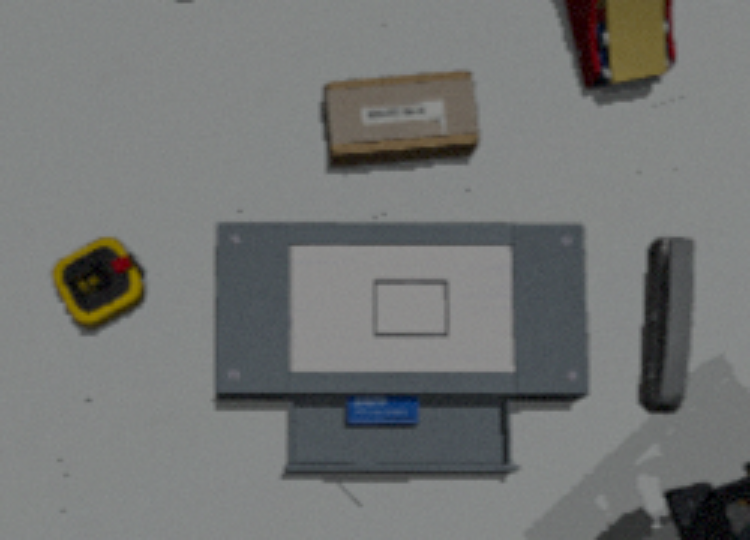

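The drawer is fully out: its front is at row 470 and the unit's edge at row 397, about 60 mm. The staple box is inside, the tape measure, stapler and carton haven't moved, and the gripper is clear.

```bash
python3 -c "
from workcell import env
print(env.finish_job())"
```

```text
the job is handed in; nothing more can be done
None
```

I pressed the push plate in with the shut fingertips (about 8 N at the end). The drawer sprung fully out with the staples still in it, the arm moved clear without disturbing anything else, and the job is handed in at about 7 s on the clock.

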